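Shift the gated purge-valve lever and lock it

ROBOT

A 7-joint arm with a two-finger parallel gripper is mounted at the origin on a cart in front of the work surface, level with it; the furniture and walls round the work are solid. World frame = base frame: x ahead of the robot, y to its left, z up, the work surface at z = 0. Lengths are in m, angles in degrees, forces in N, time in s.
With the tool pointing down it reaches from about 0.375 to 0.925 m from the base axis. Payload 3.1 kg.
Tool frame: the origin (TCP) lies between the finger pads; the fingertips stand 14 mm ahead of it and the grasp point (between the pads) lies 5 mm behind it; z points along the fingers, y is the line along which they close (so a half turn about z gives the same grasp; the last joint's range is limited). The gripper opens to 85 mm and grips with 20 to 120 N. Pads are 22 mm wide; open, the fingers measure 114 mm over their backs; the gripper's body (76 mm by 85 mm) begins 54 mm behind the grasp point. The pads swing forward as they close: fully open they stand 13 mm farther back than shut.
Start: joints at [-78.484, 21.939, 2.515, 91.553, -1.026, 66.532, -2.859], TCP at [0.191, 0.621, 0.245] pointing down, gripper open.
Joint ranges: [-149.38, 149.38], [-23.57, 123.04], [-84.95, 90], [0, 143.3], [-89.99, 269.99], [3.08, 112.72], [-163.45, 163.45]. Speed limits (degrees/s): [159.86, 159.86, 180, 180, 180, 180, 180].

INTERFACE

Orientations are given as [roll, pitch, yaw] about the fixed x, y, z axes, in that order (R = Rz(yaw) Ry(pitch) Rx(roll)).
In Python, from rig import status, imaging, bot gives the robot as it stands.
- The arm moves only by the tool servo_tool, never from a script. Its argument "deltas" is a list that holds one entry, the list of rows, each a list of 6 numbers: the shift along the tool's x, y, z in mm, then the turn, a rotation vector about the tool's x, y, z in rad. In form: [[[tx, ty, tz, wx, wy, wz], ...]]. A call has 1 to 5 rows; each row shifts and turns the commanded pose from where the row before left it, along the tool's axes as they then stand; what a row does not reach is not made up. A row lasts 1/8 s, in which the tool goes at most 62.5 mm and 10.7 degrees, less where a joint would pass 70% of its speed; a pose out of reach is approached as far as the arm can. A call is refused whole if a number of a shift passes 62.5 or a number of a turn 0.188, either way. A call with a gripper value outside its range is refused whole. "grip" is the finger opening in mm, from 0 to 85.4, set as the call begins (left out, the last holds). The fingers move at their own pace and stop on an object; "newtons" is the grip in N (left out, the last holds). Time passes only in rows, so rows that do not move let the fingers close. It gives the time, the measured TCP pose, the force, the opening and the grip force at its end, in the units of the state.
- status.get_state(): the state, without advancing time (a new reading comes with each control period).
- imaging.read_camera(name): name is "scene" or "top" or "wrist"; returns a dict with "pixels" (400x640x3 uint8, red, green, blue), "depth" (400x640 float32, m along the optical axis (not along the pixel's ray), 0 where there is no reading), "fx", "fy", "cx", "cy" (pixels), "D" ([k1, k2, p1, p2, k3] as OpenCV has them; the pictures are not rectified), "R" (3x3) and "t" (3): a world point X has camera coordinates R X + t; the wrist camera has in their place "tool_from_camera" (4x4, takes a point from camera to tool coordinates, whose origin is the TCP and whose axes are the flange's). Camera axes: x right, y down, z forward; pixel columns grow to the right and rows downward; lengths in m; the calibration is good to about 2 mm. A picture is of the moment at which its call begins: read the wrist's pose just before it.
- bot.close_job(): hands the job in; it is judged then, once.
The state is a dict: "clock": time; "q": joint angles; "qd": joint speeds; "tau": joint torques, N m; "tool_pos": TCP position; "tool_rot": TCP orientation; "wrist_force": force on the tool from outside, world axes, zero at the start; "moment": the same for the moment, N m; "width": opening from 0.0 (shut) to 1.0 (fully open); "finger_force": force on a finger pad.
Only numpy, scipy, OpenCV 4.12 (cv2) and the standard library are available. Lean on these libraries where they do the work, as an engineer would, in place of code of your own. Each camera call takes 0.05 s, during which the arm holds its last target. There are 200 camera calls.

TASK

Work the black ball lever of the blue purge-gas valve box along its zigzag gate, starting from the red-dot end: take it into the corner by the yellow dot and leave it standing there for three seconds so that the line purges, then carry on through the gate until it is fully home in the end notch by the green dot. Then swing the red keeper arm fully shut against its stop pin, so that it lies across the slot and locks the lever in. Leave the beaker, white bottle and red bulb beside the box where they stand.

Things in the scene. Friction and masses are not known exactly. Their poses are not given: they have to be found in the camera images.
- valve_box: Blue box fixed to the bench; x -81 to +67, y -77 to +57 mm about its origin on the bench under the lever pivot (z 12 mm); x away from the robot at yaw 0, y left. Top: grey gate plate, upper face z 95 mm, 6 mm thick, 12 mm wide zigzag slot. Slot centre line, box x,y mm: (-30,-18) red dot, (-30,18), (0,18) yellow dot, (0,-18), (28,-18) green dot: legs +y, +x, -y, +x. The stem cannot leave it.
- lever_ball (a point): Centre of the black ball, 28 mm diameter, on an 8 mm stem that tilts all ways about the pivot 135 mm below the ball. The ball's underside is 27 to 35 mm above the plate. Stays where left; 1 to 2 N at the ball moves it; 3 to 4 mm of play at the ball each side in the slot. Starts in the first leg, at the red-dot end or up to 16 mm from it.
- notch_start (a point): Where the ball's centre is with the lever at the red-dot end of the slot (axes as the box).
- corner_1 (a point): Where the ball's centre is with the lever in the first corner (axes as the box).
- notch_mid (a point): Where the ball's centre is with the lever in the corner by the yellow dot, the purge position (axes as the box).
- corner_3 (a point): Where the ball's centre is with the lever in the third corner (axes as the box).
- notch_end (a point): Where the ball's centre is with the lever home in the end notch by the green dot (axes as the box).
- keeper (a joint): Angle of the red keeper arm about its upright pivot, rad: 0 = shut against the stop pin, arm along box +y, across the slot behind the lever in the end notch; positive = open, anticlockwise from above (arm then points towards box -x). Range 0 to 1.6, starts 1.3 to 1.55. Stays where left; 0.6 N at the post moves it. The lever stem blocks it if in its way.
- keeper_pivot (a point): Point on the keeper's pivot axis, at the height of the middle of the post; the pivot stands at box x +15, y -60 mm.
- keeper_post (a point): Middle of the upright red post to push the keeper arm by: 12 mm diameter, 20 mm tall, foot 6 mm and top 26 mm above the gate plate, 85 mm from the pivot axis. The arm is a flat red bar 12 mm wide, just above the plate.
- beaker: Small glass beaker 45 mm in diameter, 58 mm tall, standing left of the box; origin at the centre of its underside.
- white_bottle: White dropper bottle 30 mm in diameter, 105 mm tall, standing beyond the box; origin at the centre of its underside.
- red_bulb: Red rubber pipette bulb 47 mm in diameter, 69 mm tall, standing right of the box; origin at the centre of its underside.

How it is judged (in metres and radians):
On the way, in this order (a step that is already met when the one before it is completed fails the run):
1. the lever stands in the corner by the yellow dot and stays there for 2.5 s (distance between lever_ball and notch_mid below 0.012 m), for 2.5 s.
2. the lever is home in the end notch by the green dot, the keeper still open (distance between lever_ball and notch_end below 0.01 m and value of joint keeper above 0.5 rad), for 0.2 s.
At the end, for the whole second after the job is handed in: The lever's ball is within 10 mm of its place in the end notch by the green dot, and the keeper is within 0.1 rad of fully shut (distance between lever_ball and notch_end below 0.01 m and value of joint keeper below 0.1 rad); the robot touches nothing.
It fails at once if the beaker, white bottle or red bulb is moved more than 25 mm or tipped (distance of any of beaker, white_bottle, red_bulb from where it was at the start of the episode above 0.025 m or angle between any of beaker, white_bottle, red_bulb's own z axis and vertical above 0.6 rad).
It also fails if it takes over 59 s, if anything falls off the work surface, if the arm or the gripper's body presses on something with over 40 N, if the wrist force passes 120 N, or if a joint passes its speed limit or range.

## Working session

There is one attempt and no reset: what is moved stays moved. The work goes in short steps, Python scripts to look and compute and a tool call to move; the robot and the scene stay as the last step left them, time stands still between calls to the robot, and variables do not carry over. Pictures are saved under pics/ and viewed, at most 10 in all, crops included, and the job is handed in when it is done.

Besides the shell and the picture viewer there is one more tool, called after ">>>" in YAML: its name, and indented under it one key for each argument. servo_tool: Moves the arm, as the interface text tells. Its arguments: {"type":"object","properties":{"deltas":{"type":"array","items":{"type":"array","items":{"type":"array","items":{"type":"number"}}}},"grip":{"type":"number"},"newtons":{"type":"number"}},"required":["deltas"]}

```bash
ls; mkdir -p pics; python3 - <<'E'
from rig import status, imaging
import cv2,numpy as np,pickle
s=status.get_state(); print({k:np.round(v,3) for k,v in s.items()})
for n in ["top","scene"]:
    c=imaging.read_camera(n); pickle.dump(c,open(f"pics/{n}0.pkl","wb"))
    cv2.imwrite(f"pics/{n}0.png",c["pixels"][:,:,::-1]); print(n,c["fx"],c["D"],np.round(c["R"],3).tolist(),c["t"])
E
```

```text
pics
{'clock': np.float64(0.0), 'q': array([-78.485,  21.992,   2.513,  91.65 ,  -1.024,  66.531,  -2.858]), 'qd': array([ 0.032,  0.047, -0.021,  0.035, -0.029, -0.052, -0.044]), 'tau': array([-1.0000e-03, -4.3346e+01,  1.0240e+00, -2.4952e+01,  1.1000e-02,
        1.1000e-02,  0.0000e+00]), 'tool_pos': array([0.191, 0.62 , 0.244]), 'tool_rot': array([-1.79850e+02,  1.00000e-02,  1.62886e+02]), 'wrist_force': array([-0.591,  0.213,  0.531]), 'moment': array([ 0.034, -0.004,  0.005]), 'finger_force': np.float64(0.0), 'width': np.float64(1.001)}
top 505.48486170339584 [-0.02954581  0.          0.          0.          0.        ] [[-0.013, -1.0, -0.023], [-0.998, 0.014, -0.057], [0.057, 0.022, -0.998]] [-0.11259612  0.58256977  0.93817908]
scene 399.4062435918479 [-0.01150113  0.          0.          0.          0.        ] [[0.668, -0.744, -0.012], [-0.494, -0.431, -0.755], [0.556, 0.511, -0.656]] [-0.48629386  0.34450261  0.67917845]
```

View pics/top0.png

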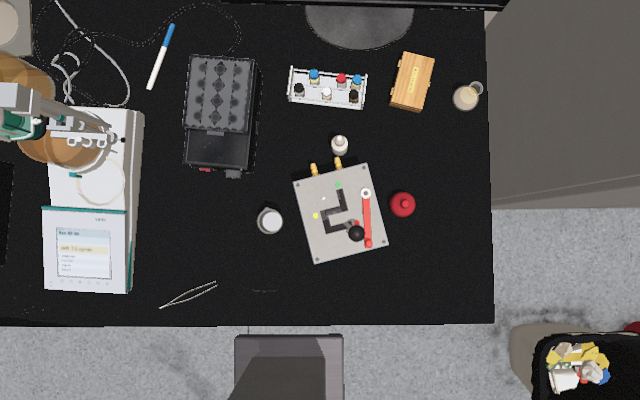

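View pics/scene0.png

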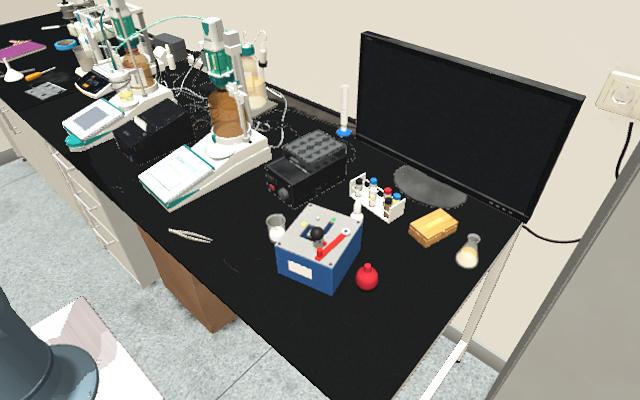

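The top view shows the grey plate at about (340,213), with the black ball at (356,233), the red keeper from (366,193) to (368,243), the beaker at (269,220), the bottle at (340,145) and the bulb at (402,204). I'll enlarge it to read the plate features.

```bash
python3 - <<'E'
import cv2,pickle
c=pickle.load(open("pics/top0.pkl","rb"))
im=c["pixels"][145:275,280:400,::-1]
cv2.imwrite("pics/crop.png",cv2.resize(im,None,fx=4.6,fy=4.6,interpolation=cv2.INTER_CUBIC))
E
```

```text
(no output)
```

View pics/crop.png

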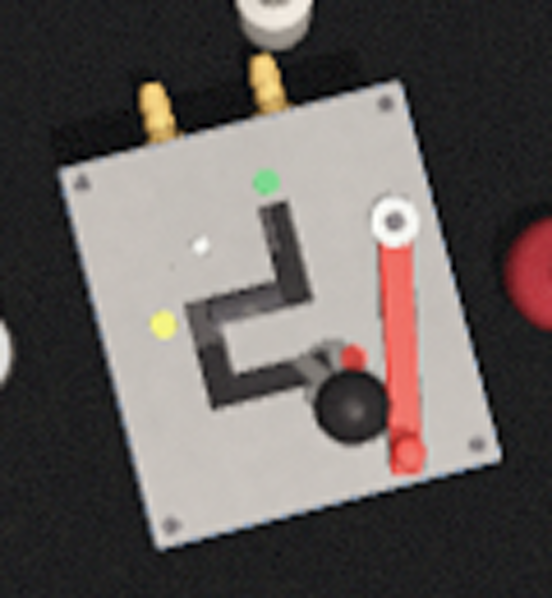

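The crop shows the plate corners at (58,170), (402,82), (502,458) and (158,550). Slot outer corners are at (215,410), (185,303) and (312,298). The ball is at (352,406), the pivot ring at (395,221) and the post top at (408,450). The lever is still in the first leg and the keeper is open.

```bash
cat > h.py <<'E'
import cv2,numpy as np,pickle
from scipy.spatial.transform import Rotation as Ro
def ray(c,px,z):
    K=np.array([[c["fx"],0,c["cx"]],[0,c["fy"],c["cy"]],[0,0,1]])
    p=cv2.undistortPoints(np.array(px,float).reshape(-1,1,2),K,np.array(c["D"],float)).reshape(-1,2)
    R=np.array(c["R"]);o=-R.T@np.array(c["t"]); d=np.c_[p,np.ones(len(p))]@R
    return o+d*((z-o[2])/d[:,2])[:,None]
def fit(b,w):
    b,w=np.array(b,float)/1000,np.array(w)[:,:2]
    bc,wc=b.mean(0),w.mean(0);H=(b-bc).T@(w-wc)
    a=np.arctan2(H[0,1]-H[1,0],H[0,0]+H[1,1]);r=np.array([[np.cos(a),-np.sin(a)],[np.sin(a),np.cos(a)]])
    t=wc-r@bc; return np.degrees(a),r,t,(b@r.T+t-w)*1000
E
python3 - <<'E'
from h import *
np.set_printoptions(precision=4,suppress=True)
c=pickle.load(open("pics/top0.pkl","rb"))
f=lambda p:(np.array(p,float)+.5)/4.6-.5+[280,145]
px=f([(58,170),(402,82),(502,458),(158,550),(215,410),(185,303),(312,298)])
b=[(67,57),(67,-77),(-81,-77),(-81,57),(-36,24),(6,24),(-6,-24)]
w=ray(c,px,.095);a,r,t,e=fit(b,w);print("top yaw",a,"org",t);print(e)
# depth check
for n,p in [("plate",(200,480)),("ball",(352,406)),("post",(408,450)),("ring",(395,210))]:
    u,v=np.round(f([p])[0]).astype(int); z=c["depth"][v,u]
    R=np.array(c["R"]);o=-R.T@np.array(c["t"])
    q=ray(c,f([p]),0.)[0]; d=(q-o)/(R@q+c["t"])[2]; X=o+d*z; print(n,X,"box",(X[:2]-t)@r*1000)
L=135/1000;zp=.012
for n,(x,y) in dict(start=(-30,-18),c1=(-30,18),mid=(0,18),c3=(0,-18),end=(28,-18)).items():
    # stem through plate mid z=.092
    v=np.array([x/1000,y/1000,.08]);v/=np.linalg.norm(v);B=v*L
    print(n,B*1000,"world",r@B[:2]+t,B[2]+zp)
print("pivot",r@np.array([.015,-.06])+t)
for th in (0,1.3,1.45):print(th, r@(np.array([.015,-.06])+.085*np.array([-np.sin(th),np.cos(th)]))+t)
for n,p,z in [("beaker",(269,220),.0),("bulb",(402,204),.05),("bottle",(340,145),.08)]:
  print(n,ray(c,[p],z))
E
```

```text
top yaw 14.000349668996563 org [ 0.555  -0.1487]
[[ 0.5497  0.1397]
 [ 1.6206  0.1254]
 [-0.4586 -0.9947]
 [-0.2257  0.2913]
 [-0.4506  1.1296]
 [ 0.1142  0.5817]
 [-1.1496 -1.2729]]
plate [ 0.4888 -0.1293  0.097 ] box [-59.5695  34.8226]
ball [ 0.5163 -0.1836  0.1488] box [-46.0607 -24.5532]
post [ 0.4998 -0.2049  0.1232] box [-67.1575 -41.2102]
ring [ 0.5882 -0.2032  0.1034] box [ 18.9737 -60.9101]
start [-46.3835 -27.8301 123.6894] world [ 0.5167 -0.1869] 0.13568935125487155
c1 [-46.3835  27.8301 123.6894] world [ 0.5033 -0.1329] 0.13568935125487155
mid [  0.      29.6341 131.7073] world [ 0.5478 -0.1199] 0.14370731707317075
c3 [  0.     -29.6341 131.7073] world [ 0.5622 -0.1774] 0.14370731707317075
end [ 43.6244 -28.0443 124.6412] world [ 0.6041 -0.1653] 0.1366412005552969
pivot [ 0.5841 -0.2032]
0 [ 0.5635 -0.1208]
1.3 [ 0.4991 -0.201 ]
1.45 [ 0.4997 -0.2137]
beaker [[ 0.541 -0.025  0.   ]]
bulb [[ 0.5661 -0.2726  0.05  ]]
bottle [[ 0.6706 -0.1614  0.08  ]]
```

The rigid fit residual is about 1 mm and the ball sits at the red-dot end. Next I'll swing the arm round the base to the box along an arc.

>>> servo_tool:
  deltas:
    - [[-54, -8, -2, 0, 0, 0.09], [-54, -8, -2, 0, 0, 0.09], [-54, -8, -2, 0, 0, 0.09], [-54, -8, -2, 0, 0, 0.09], [-54, -8, -2, 0, 0, 0.09]]

```text
clock: 0.72
tool_pos: [0.4119, 0.4611, 0.2547]
tool_rot: [-180.0, 0.0, 136.9]
wrist_force: [0.6, 0.3, 0.2]
width: 0.998
finger_force: 0.0
```

>>> servo_tool:
  deltas:
    - [[-54, -8, -2, 0, 0, 0.09], [-54, -8, -2, 0, 0, 0.09], [-54, -8, -2, 0, 0, 0.09], [-54, -8, -2, 0, 0, 0.09], [-54, -8, -2, 0, 0, 0.09]]

```text
clock: 1.35
tool_pos: [0.5397, 0.2225, 0.2648]
tool_rot: [-180.0, 0.0, 111.1]
wrist_force: [1.5, -0.2, 0.9]
width: 1.0
finger_force: 0.0
```

>>> servo_tool:
  deltas:
    - [[-52, -8, 0, 0, 0, 0.09], [-52, -8, 0, 0, 0, 0.09], [-52, -8, 0, 0, 0, 0.09], [-52, -8, 0, 0, 0, 0.09], [-52, -8, 0, 0, 0, 0.09]]

```text
clock: 1.98
tool_pos: [0.5491, -0.0381, 0.2649]
tool_rot: [-180.0, 0.0, 85.4]
wrist_force: [-0.4, -0.1, 0.4]
width: 0.999
finger_force: 0.0
```

>>> servo_tool:
  deltas:
    - [[-49.2, -7.1, 0, 0, 0, 0], [-49.2, -7.1, 0, 0, 0, 0], [-49.2, -7.1, 0, 0, 0, 0], [0, 0, 0, 0, 0, 0.185], [0, 0, 0, 0, 0, 0.185]]

```text
clock: 2.6
tool_pos: [0.516, -0.183, 0.2648]
tool_rot: [-179.9, -0.0, 63.8]
wrist_force: [0.4, 0.3, 0.3]
width: 0.998
finger_force: 0.0
```

>>> servo_tool:
  deltas:
    - [[0, 0, 0, 0, 0, 0.185], [0, 0, 20, 0, 0, 0], [0, 0, 0, 0, 0, 0], [0, 0, 0, 0, 0, 0], [0, 0, 0, 0, 0, 0]]

```text
clock: 3.22
tool_pos: [0.5173, -0.182, 0.246]
tool_rot: [179.9, -0.0, 53.7]
wrist_force: [0.3, 0.6, 0.6]
width: 1.003
finger_force: 0.0
```

```bash
python3 - <<'E'
from h import *
from rig import status, imaging
np.set_printoptions(precision=4,suppress=True)
s=status.get_state();c=imaging.read_camera("wrist");print(s["tool_pos"],s["tool_rot"],s["clock"])
pickle.dump((s,c),open("pics/w1.pkl","wb"));cv2.imwrite("pics/w1.png",c["pixels"][:,:,::-1]);print(c["tool_from_camera"])
E
```

```text
[ 0.5173 -0.182   0.246 ] [179.9438  -0.033   53.7358] 3.225
[[-0.0004 -0.9517 -0.3069  0.0789]
 [ 1.     -0.0007  0.0009 -0.0012]
 [-0.0011 -0.3069  0.9517 -0.1276]
 [ 0.      0.      0.      1.    ]]
```

View pics/w1.png

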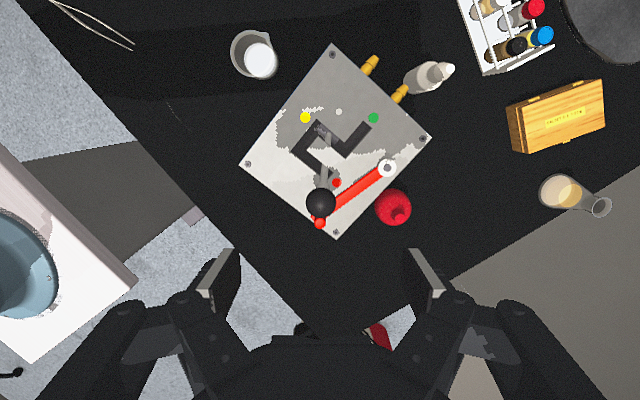

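The wrist view shows the plate corners at (334,43), (240,164), (337,240) and (432,137). The ball is at (321,203), the post top at (320,224), and the open fingers straddle the ball's line. I'll check these against the top-camera fit.

```bash
python3 - <<'E'
from h import *
np.set_printoptions(precision=4,suppress=True)
s,c=pickle.load(open("pics/w1.pkl","rb"))
T=np.eye(4);T[:3,:3]=Ro.from_euler("xyz",s["tool_rot"],degrees=True).as_matrix();T[:3,3]=s["tool_pos"]
W=np.linalg.inv(T@np.array(c["tool_from_camera"]));c["R"]=W[:3,:3];c["t"]=W[:3,3]
w=ray(c,[(334,43),(240,164),(337,240),(432,137)],.095)
a,r,t,e=fit([(67,57),(-81,57),(-81,-77),(67,-77)],w);print(a,t);print(e)
print("ball",ray(c,[(321,203)],.136),"post",ray(c,[(320,224)],.121))
E
```

```text
13.622975905854531 [ 0.5554 -0.1488]
[[ 0.5653  2.3971]
 [-2.0944  1.0879]
 [-0.6903 -1.1431]
 [ 2.2194 -2.342 ]]
ball [[ 0.5151 -0.1845  0.136 ]] post [[ 0.4984 -0.2058  0.121 ]]
```

>>> servo_tool:
  deltas:
    - [[-2.6, 0, 50, 0, 0, 0], [0, 0, 45, 0, 0, 0], [0, 0, 20, 0, 0, 0], [0, 0, 0, 0, 0, 0], [0, 0, 0, 0, 0, 0]]

```text
clock: 3.9
tool_pos: [0.5169, -0.1847, 0.132]
tool_rot: [179.8, -0.1, 53.7]
wrist_force: [0.0, 0.7, -0.1]
width: 0.997
finger_force: 0.0
```

>>> servo_tool:
  deltas:
    - [[0, 0, 0, 0, 0, 0], [0, 0, 0, 0, 0, 0], [0, 0, 0, 0, 0, 0], [0, 0, 0, 0, 0, 0], [0, 0, 0, 0, 0, 0]]
  grip: 20
  newtons: 20

```text
clock: 4.53
tool_pos: [0.5157, -0.1843, 0.1307]
tool_rot: [180.0, -0.0, 53.7]
wrist_force: [0.1, -1.1, 2.5]
width: 0.309
finger_force: 19.7
```

>>> servo_tool:
  deltas:
    - [[6.8, -8.1, -1.2, 0, 0, 0], [6.8, -8.1, -1.2, 0, 0, 0], [6.8, -8.1, 0, 0, 0, 0], [6.8, -8.1, 1.2, 0, 0, 0], [6.8, -8.1, 1.2, 0, 0, 0]]

```text
clock: 5.15
tool_pos: [0.5032, -0.1314, 0.1302]
tool_rot: [179.9, -0.0, 53.8]
wrist_force: [2.9, -1.2, -2.9]
width: 0.309
finger_force: 20.0
```

```bash
cat > look.py <<'E'
from h import *
import sys
from rig import status, imaging
np.set_printoptions(precision=4,suppress=True)
r=Ro.from_euler("z",14,degrees=True).as_matrix()[:2,:2];t=np.array([.5552,-.1487])
def look(name):
    s=status.get_state();c=imaging.read_camera("top");print(s["clock"],s["tool_pos"],s["tool_rot"],s["wrist_force"],s["width"],"tcp box",(s["tool_pos"][:2]-t)@r*1000)
    pickle.dump((s,c),open(f"pics/{name}.pkl","wb"))
    cv2.imwrite(f"pics/{name}.png",cv2.resize(c["pixels"][125:285,250:420,::-1],None,fx=3.5,fy=3.5,interpolation=cv2.INTER_CUBIC))
if __name__=="__main__":look(sys.argv[1])
E
python3 look.py l1
```

```text
5.15 [ 0.5032 -0.1314  0.1302] [179.9403  -0.0432  53.782 ] [ 2.8573 -1.1688 -2.9404] 0.3093233865808658 tcp box [-46.2286  29.3711]
```

View pics/l1.png

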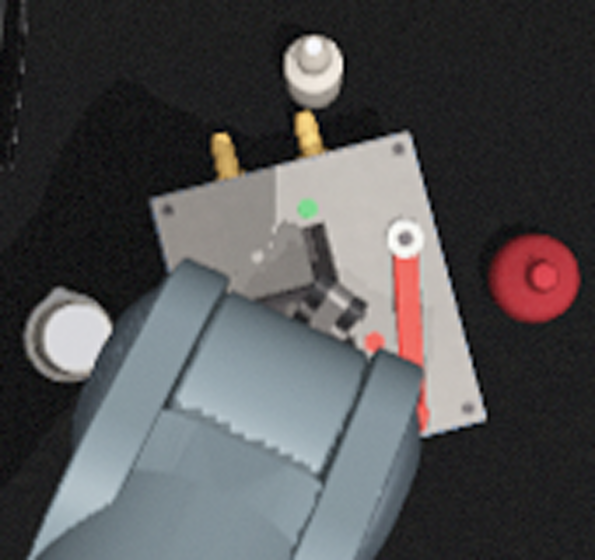

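The gripper hides the ball, but the keeper is still open and the grip width hasn't changed. Next is leg 2, to the yellow corner.

>>> servo_tool:
  deltas:
    - [[7.2, 5.9, -2.6, 0, 0, 0], [7.2, 5.9, -2.1, 0, 0, 0], [7.2, 5.9, -1.6, 0, 0, 0], [7.2, 5.9, -1.1, 0, 0, 0], [7.2, 5.9, -0.6, 0, 0, 0]]

```text
clock: 5.82
tool_pos: [0.548, -0.1202, 0.1379]
tool_rot: [-179.9, 0.0, 53.8]
wrist_force: [-2.2, 1.0, 0.0]
width: 0.308
finger_force: 20.5
```

>>> servo_tool:
  deltas:
    - [[0, 0, 0, 0, 0, 0], [0, 0, 0, 0, 0, 0], [0, 0, 0, 0, 0, 0], [0, 0, 0, 0, 0, 0], [0, 0, 0, 0, 0, 0]]

```text
clock: 6.45
tool_pos: [0.5478, -0.1212, 0.1381]
tool_rot: [180.0, 0.0, 53.7]
wrist_force: [-0.1, 1.1, -1.5]
width: 0.31
finger_force: 20.4
```

```bash
python3 - <<'E'
from look import *
look("l2")
c=imaging.read_camera("wrist");cv2.imwrite("pics/w2.png",c["pixels"][150:,120:520,::-1])
E
```

```text
6.45 [ 0.5478 -0.1212  0.1381] [179.9834   0.0067  53.7205] [-0.1141  1.077  -1.5461] 0.3096320509762985 tcp box [-0.5323 28.4821]
```

View pics/w2.png

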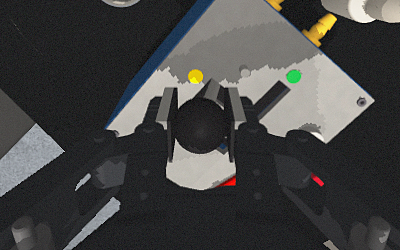

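The ball sits centred between the pads, and the lever is at the yellow corner, within about 1 to 2 mm. I'll hold it there for more than 3 s.

>>> servo_tool:
  deltas:
    - [[0, 0, 0, 0, 0, 0], [0, 0, 0, 0, 0, 0], [0, 0, 0, 0, 0, 0], [0, 0, 0, 0, 0, 0], [0, 0, 0, 0, 0, 0]]

```text
clock: 7.18
tool_pos: [0.5478, -0.1211, 0.1382]
tool_rot: [-180.0, 0.0, 53.7]
wrist_force: [1.0, 0.9, -2.5]
width: 0.31
finger_force: 20.3
```

>>> servo_tool:
  deltas:
    - [[0, 0, 0, 0, 0, 0], [0, 0, 0, 0, 0, 0], [0, 0, 0, 0, 0, 0], [0, 0, 0, 0, 0, 0], [0, 0, 0, 0, 0, 0]]

```text
clock: 7.8
tool_pos: [0.5478, -0.1211, 0.1382]
tool_rot: [-180.0, 0.0, 53.7]
wrist_force: [-0.3, -0.5, -3.7]
width: 0.312
finger_force: 20.3
```

>>> servo_tool:
  deltas:
    - [[0, 0, 0, 0, 0, 0], [0, 0, 0, 0, 0, 0], [0, 0, 0, 0, 0, 0], [0, 0, 0, 0, 0, 0], [0, 0, 0, 0, 0, 0]]

```text
clock: 8.43
tool_pos: [0.5478, -0.1211, 0.1382]
tool_rot: [-180.0, 0.0, 53.7]
wrist_force: [-0.1, -0.7, -4.1]
width: 0.304
finger_force: 20.2
```

>>> servo_tool:
  deltas:
    - [[0, 0, 0, 0, 0, 0], [0, 0, 0, 0, 0, 0], [0, 0, 0, 0, 0, 0], [0, 0, 0, 0, 0, 0], [0, 0, 0, 0, 0, 0]]

```text
clock: 9.05
tool_pos: [0.5478, -0.121, 0.1382]
tool_rot: [-180.0, 0.0, 53.7]
wrist_force: [-0.8, -0.9, -5.9]
width: 0.312
finger_force: 20.2
```

>>> servo_tool:
  deltas:
    - [[0, 0, 0, 0, 0, 0], [0, 0, 0, 0, 0, 0], [0, 0, 0, 0, 0, 0], [0, 0, 0, 0, 0, 0], [0, 0, 0, 0, 0, 0]]

```text
clock: 9.68
tool_pos: [0.5478, -0.121, 0.1382]
tool_rot: [-180.0, 0.0, 53.7]
wrist_force: [-0.3, -1.2, -4.8]
width: 0.308
finger_force: 20.2
```

>>> servo_tool:
  deltas:
    - [[-7.4, 9.0, -1.7, 0, 0, 0], [-7.4, 9.0, -1.2, 0, 0, 0], [-7.4, 9.0, 0, 0, 0, 0], [-7.4, 9.0, 1.2, 0, 0, 0], [-7.4, 9.0, 1.7, 0, 0, 0]]

```text
clock: 10.3
tool_pos: [0.5628, -0.1786, 0.1383]
tool_rot: [180.0, -0.0, 53.7]
wrist_force: [-0.7, 2.5, -0.9]
width: 0.31
finger_force: 20.2
```

>>> servo_tool:
  deltas:
    - [[0, 0, 0, 0, 0, 0], [0, 0, 0, 0, 0, 0]]

```text
clock: 10.55
tool_pos: [0.5627, -0.1786, 0.1383]
tool_rot: [179.9, 0.1, 53.7]
wrist_force: [-0.6, -0.2, -1.9]
width: 0.313
finger_force: 20.2
```

>>> servo_tool:
  deltas:
    - [[7.2, 5.3, 0.5, 0, 0, 0], [7.2, 5.3, 1.0, 0, 0, 0], [7.2, 5.3, 1.4, 0, 0, 0], [7.2, 5.3, 1.9, 0, 0, 0], [7.2, 5.3, 2.3, 0, 0, 0]]

```text
clock: 11.18
tool_pos: [0.6058, -0.164, 0.131]
tool_rot: [180.0, 0.0, 53.8]
wrist_force: [-0.9, -1.3, 1.1]
width: 0.31
finger_force: 20.4
```

>>> servo_tool:
  deltas:
    - [[0, 0, 0, 0, 0, 0], [0, 0, 0, 0, 0, 0], [0, 0, 0, 0, 0, 0]]

```text
clock: 11.55
tool_pos: [0.6053, -0.1639, 0.1312]
tool_rot: [180.0, -0.0, 53.7]
wrist_force: [1.1, 0.4, -1.4]
width: 0.308
finger_force: 20.4
```

>>> servo_tool:
  deltas:
    - [[0, 0, 0, 0, 0, 0], [0, 0, 0, 0, 0, 0], [0, 0, 0, 0, 0, 0], [0, 0, -20, 0, 0, 0], [0, 0, -50, 0, 0, 0]]
  grip: 60

```text
clock: 12.18
tool_pos: [0.6031, -0.1633, 0.2004]
tool_rot: [-179.7, 0.2, 53.7]
wrist_force: [1.6, 0.2, 0.5]
width: 0.702
finger_force: 0.0
```

>>> servo_tool:
  deltas:
    - [[-60, 0, -10, 0, 0, 0], [-60, 0, 0, 0, 0, 0], [0, 0, 0, 0, 0, 0], [0, 0, 0, 0, 0, 0]]

```text
clock: 12.68
tool_pos: [0.5344, -0.2611, 0.2124]
tool_rot: [179.9, -0.1, 53.7]
wrist_force: [0.5, -0.8, 0.3]
width: 0.703
finger_force: 0.0
```

```bash
python3 - <<'E'
from look import *
look("l3");s,c=pickle.load(open("pics/l3.pkl","rb"));print(s["q"])
c0=pickle.load(open("pics/top0.pkl","rb"))
u0,v0=np.array([200.5,245.5])/4.6-.5+[280,145]
d=c0["depth"][int(v0)-3:int(v0)+5,int(u0)-3:int(u0)+5];print(u0,v0);print(d)
for z in(.095,.1,.11,.12):print(z,(ray(c0,[(u0,v0)],z)[0,:2]-t)@r*1000)
B=np.array([.0436,-.028]);print("end",r@B+t)
for th in(1.42,0):print("post",th,r@(np.array([.015,-.06])+.085*np.array([-np.sin(th),np.cos(th)]))+t)
E
```

```text
12.675 [ 0.5344 -0.2611  0.2124] [179.9229  -0.0971  53.6662] [ 0.5411 -0.7649  0.3112] 0.7033204852401133 tcp box [ -47.3781 -103.9848]
[-13.9385  22.2573  44.6124 102.9944 -17.6602  61.8356   0.6468]
323.0869565217391 197.8695652173913
[[0.8741 0.8712 0.8757 0.8743 0.8735 0.8706 0.8691 0.8717]
 [0.8733 0.8737 0.8745 0.8742 0.8729 0.871  0.8737 0.8761]
 [0.8722 0.8745 0.8725 0.8732 0.8762 0.8706 0.8739 0.8739]
 [0.872  0.     0.8714 0.8668 0.8642 0.8701 0.8727 0.872 ]
 [0.8728 0.873  0.866  0.8659 0.8644 0.863  0.8738 0.8722]
 [0.8719 0.8713 0.8644 0.8662 0.8623 0.8632 0.8742 0.8716]
 [0.8722 0.8729 0.8725 0.8663 0.8642 0.874  0.8748 0.872 ]
 [0.8748 0.8765 0.8727 0.8707 0.8745 0.8733 0.8721 0.8722]]
0.095 [25.2135 12.561 ]
0.1 [24.9209 12.5707]
0.11 [24.3355 12.59  ]
0.12 [23.7502 12.6094]
end [ 0.6043 -0.1653]
post 1.42 [ 0.4996 -0.2112]
post 0 [ 0.5637 -0.1208]
```

View pics/l3.png

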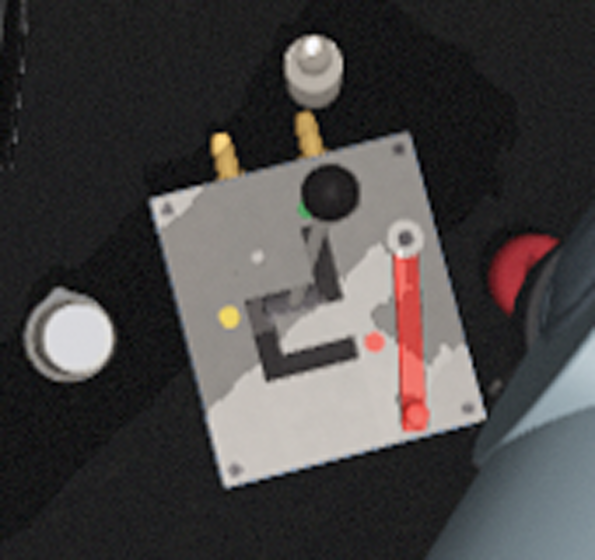

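The ball is over the green end at about (330,193). The keeper is still open, with its post top at (415,413). The stop pin is only about 9 mm tall, at box (25,12.5). I'll check the ball's position and move over the post.

>>> servo_tool:
  deltas:
    - [[12, -30.6, 0, 0, 0, 0], [12, -30.6, 0, 0, 0, 0], [0, 0, 0, 0, 0, 0.185], [0, 0, 0, 0, 0, 0.185], [0, 0, 0, 0, 0, 0.185]]

```text
clock: 13.35
tool_pos: [0.5003, -0.2029, 0.2114]
tool_rot: [-180.0, -0.0, 21.9]
wrist_force: [0.2, -0.8, -0.1]
width: 0.701
finger_force: 0.0
```

>>> servo_tool:
  deltas:
    - [[0, 0, 0, 0, 0, 0.18], [0, 0, 20, 0, 0, 0.03], [0, 0, 0, 0, 0, 0], [0, 0, 0, 0, 0, 0]]

```text
clock: 13.85
tool_pos: [0.4987, -0.2049, 0.1906]
tool_rot: [-180.0, 0.1, 10.0]
wrist_force: [0.1, 0.0, 0.6]
width: 0.701
finger_force: 0.0
```

```bash
python3 - <<'E'
from look import *
s,c=pickle.load(open("pics/l3.pkl","rb"))
f=lambda p:(np.array(p)+.5)/3.5-.5+[250,125]
w=ray(c,[f((330,193))],.1366);print("ball",w,(w[0,:2]-t)@r*1000)
w=ray(c,[f((415,413))],.121);print("post",w,(w[0,:2]-t)@r*1000)
s=status.get_state();print(s["tool_pos"],s["tool_rot"],s["q"])
E
```

```text
ball [[ 0.6036 -0.1657  0.1366]] [ 42.8612 -28.1562]
post [[ 0.4994 -0.2049  0.121 ]] [-67.7322 -41.03  ]
[ 0.4987 -0.2049  0.1906] [-179.9863    0.0729   10.0191] [-27.2317  19.1905  53.3317 111.7407 -18.0961  57.9101 -45.5952]
```

>>> servo_tool:
  deltas:
    - [[0, 0, 40, 0, 0, 0], [0, 0, 28, 0, 0, 0], [0, 0, 0, 0, 0, 0], [0, 0, 0, 0, 0, 0]]

```text
clock: 14.35
tool_pos: [0.4997, -0.206, 0.1243]
tool_rot: [179.9, -0.1, 9.9]
wrist_force: [-0.3, -0.3, -0.0]
width: 0.702
finger_force: 0.0
```

>>> servo_tool:
  deltas:
    - [[0, 0, 0, 0, 0, 0], [0, 0, 0, 0, 0, 0], [0, 0, 0, 0, 0, 0], [0, 0, 0, 0, 0, 0], [0, 0, 0, 0, 0, 0]]
  grip: 6
  newtons: 20

```text
clock: 14.98
tool_pos: [0.4994, -0.2054, 0.1238]
tool_rot: [180.0, -0.1, 9.9]
wrist_force: [-0.9, 0.7, 4.7]
width: 0.124
finger_force: 19.7
```

```bash
python3 - <<'E'
from look import *
s=status.get_state();p=s["tool_pos"][:2].copy();yaw=np.radians(s["tool_rot"][2]);print(p,np.degrees(yaw),s["width"])
pv=np.array([.015,-.06]);th0=1.35;N=15
off=p-(r@(pv+.085*np.array([-np.sin(th0),np.cos(th0)]))+t);print("off",off)
for k in range(1,N+1):
    th=th0*(1-k/N);q=r@(pv+.085*np.array([-np.sin(th),np.cos(th)]))+t+off*(1-k/N)
    d=(q-p)*1000;ex=np.array([np.cos(yaw),np.sin(yaw)]);ey=np.array([np.sin(yaw),-np.cos(yaw)])
    print(k,np.round([d@ex,d@ey],1),"to",q);p=q;yaw-=.07
E
```

```text
[ 0.4994 -0.2054] 9.907239868716228 0.12407377449126575
off [ 0.0001 -0.0001]
1 [ 1.5 -7.5] to [ 0.4996 -0.1978]
2 [ 1.6 -7.5] to [ 0.5004 -0.1902]
3 [ 1.8 -7.4] to [ 0.5019 -0.1827]
4 [ 1.9 -7.4] to [ 0.5041 -0.1753]
5 [ 2.1 -7.4] to [ 0.507  -0.1682]
6 [ 2.2 -7.3] to [ 0.5104 -0.1614]
7 [ 2.4 -7.3] to [ 0.5145 -0.1549]
8 [ 2.5 -7.2] to [ 0.5191 -0.1488]
9 [ 2.6 -7.2] to [ 0.5243 -0.1432]
10 [ 2.8 -7.1] to [ 0.5299 -0.138 ]
11 [ 2.9 -7.1] to [ 0.536  -0.1334]
12 [ 3.1 -7. ] to [ 0.5425 -0.1293]
13 [ 3.2 -6.9] to [ 0.5493 -0.1258]
14 [ 3.3 -6.9] to [ 0.5564 -0.123 ]
15 [ 3.5 -6.8] to [ 0.5637 -0.1208]
```

>>> servo_tool:
  deltas:
    - [[1.5, -7.5, 0, 0, 0, 0.07], [1.6, -7.5, 0, 0, 0, 0.07], [1.8, -7.4, 0, 0, 0, 0.07], [1.9, -7.4, 0, 0, 0, 0.07], [2.1, -7.4, 0, 0, 0, 0.07]]

```text
clock: 15.6
tool_pos: [0.5061, -0.1696, 0.1237]
tool_rot: [179.9, -0.0, -10.4]
wrist_force: [-1.1, -0.4, 5.5]
width: 0.128
finger_force: 19.9
```

>>> servo_tool:
  deltas:
    - [[2.2, -7.3, 0, 0, 0, 0.07], [2.4, -7.3, 0, 0, 0, 0.07], [2.5, -7.2, 0, 0, 0, 0.07], [2.6, -7.2, 0, 0, 0, 0.07], [2.8, -7.1, 0, 0, 0, 0.07]]

```text
clock: 16.23
tool_pos: [0.5287, -0.1392, 0.1237]
tool_rot: [179.9, 0.0, -30.4]
wrist_force: [-4.7, 1.1, 6.7]
width: 0.124
finger_force: 19.9
```

>>> servo_tool:
  deltas:
    - [[2.9, -7.1, 0, 0, 0, 0.07], [3.1, -7.0, 0, 0, 0, 0.07], [3.2, -6.9, 0, 0, 0, 0.07], [3.3, -6.9, 0, 0, 0, 0.07], [3.0, -6.0, 0, 0, 0, 0.07]]

```text
clock: 16.85
tool_pos: [0.562, -0.1218, 0.1237]
tool_rot: [179.9, -0.0, -50.5]
wrist_force: [-2.2, -0.8, 5.5]
width: 0.121
finger_force: 20.0
```

>>> servo_tool:
  deltas:
    - [[0.9, -1.8, 0, 0, 0, 0], [0.9, -1.8, 0, 0, 0, 0], [0, 0, 0, 0, 0, 0]]

```text
clock: 17.23
tool_pos: [0.5638, -0.1211, 0.1235]
tool_rot: [179.8, 0.2, -50.3]
wrist_force: [-5.2, 0.3, 9.3]
width: 0.125
finger_force: 20.3
```

The wrist force in x has risen, which fits the arm meeting the stop pin. I'll release, retreat straight up and check.

>>> servo_tool:
  deltas:
    - [[0, 0, 0, 0, 0, 0], [0, 0, 0, 0, 0, 0], [0, 0, 0, 0, 0, 0], [0, 0, -30, 0, 0, 0], [0, 0, -50, 0, 0, 0]]
  grip: 40

```text
clock: 17.85
tool_pos: [0.5648, -0.119, 0.2021]
tool_rot: [179.8, 0.2, -50.2]
wrist_force: [0.6, -0.7, 1.1]
width: 0.469
finger_force: 0.0
```

>>> servo_tool:
  deltas:
    - [[-40, 40, -10, 0, 0, 0], [-40, 40, 0, 0, 0, 0], [-40, 40, 0, 0, 0, 0], [0, 0, 0, 0, 0, 0], [0, 0, 0, 0, 0, 0]]

```text
clock: 18.48
tool_pos: [0.4148, -0.1022, 0.2008]
tool_rot: [178.4, 3.5, -50.7]
wrist_force: [0.4, 0.1, -0.7]
width: 0.466
finger_force: 0.0
```

```bash
python3 look.py l4
```

```text
18.475 [ 0.4148 -0.1022  0.2008] [178.4307   3.4908 -50.7144] [ 0.4243  0.08   -0.6707] 0.46629748810521415 tcp box [-124.9528   79.0423]
```

View pics/l4.png

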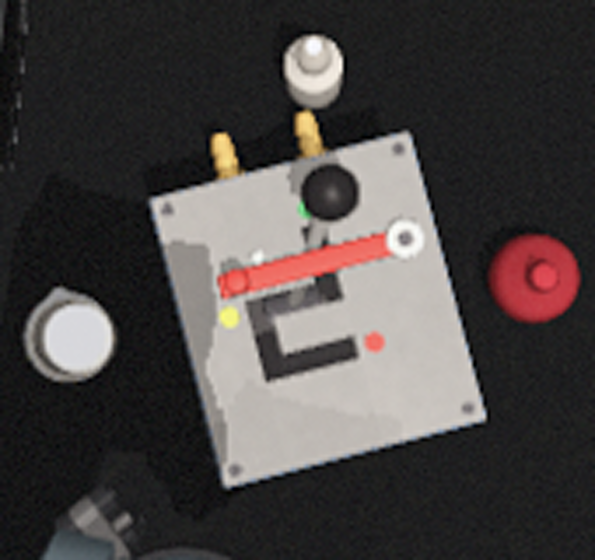

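The arm lies parallel to the plate's far edge, from the pivot (404,238) to the post (236,282), and touches the pin at (258,257). The ball is still home at (330,193), and the beaker, bottle and bulb haven't moved. I'll hand in.

```bash
python3 -c "
from rig import bot
print(bot.close_job())"
```

```text
the job is handed in; nothing more can be done
None
```

The job is handed in at about 18.5 s: the lever stood about 4 s at the yellow corner and is now home by the green dot, the keeper is shut against its pin, and the beaker, bottle and bulb were left where they stood; no verdict came back.

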